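Sort the toy cartons by weight

TASK

Three closed toy cartons look alike, but one is full, one is half full and one is nearly empty. Find out which is which by lifting them, then stand the full (heaviest) one in the empty red tray and the nearly empty (lightest) one in the empty yellow tray, and leave the half-full one standing where it was at the start (put it back there if you lifted it). Keep the cartons upright, set them down gently instead of dropping them, and do not disturb the other things on the table.

Things in the scene. Friction and masses are not known exactly. Their poses are not given: they have to be found in the camera images.
- carton_a: One of three closed white toy cartons with a yellow band, alike on the outside: 100 mm along its x, 60 mm along its y (grip it across these 60 mm), 80 mm high. Origin: centre of its underside, z up. What it holds is hidden, sits in its middle and differs from run to run: one carton weighs about 0.78 kg in all, one about 0.42 kg, one about 0.14 kg (each to about 10 %).
- carton_b: One of three closed white toy cartons with a yellow band, alike on the outside: 100 mm along its x, 60 mm along its y (grip it across these 60 mm), 80 mm high. Origin: centre of its underside, z up. What it holds is hidden, sits in its middle and differs from run to run: one carton weighs about 0.78 kg in all, one about 0.42 kg, one about 0.14 kg (each to about 10 %).
- carton_c: One of three closed white toy cartons with a yellow band, alike on the outside: 100 mm along its x, 60 mm along its y (grip it across these 60 mm), 80 mm high. Origin: centre of its underside, z up. What it holds is hidden, sits in its middle and differs from run to run: one carton weighs about 0.78 kg in all, one about 0.42 kg, one about 0.14 kg (each to about 10 %).
- red_tray: Red open tray fixed to the table, 180 x 180 mm outside, 50 mm high, walls and floor 5 mm thick (170 x 170 mm inside). Origin: centre of its underside; x and y along its sides, z up.
- yellow_tray: Yellow open tray fixed to the table, 180 x 180 mm outside, 50 mm high, walls and floor 5 mm thick (170 x 170 mm inside). Origin: centre of its underside; x and y along its sides, z up.
- tape_roll: Bystander: roll of parcel tape lying flat, 70 mm across, 45 mm high. Origin: centre of its underside.
- toy_boat: Bystander: white and red toy boat, about 125 x 50 mm, 64 mm high. Origin: centre of its underside.
- toy_house: Bystander: brick-red toy house with grey roof, about 90 x 90 mm, 95 mm high. Origin: centre of its underside.
- mug: Bystander: blue mug, 80 mm across plus handle, 90 mm high. Origin: centre of its underside.
- parts_jar: Bystander: clear jar with red cap, 70 mm across, 80 mm high. Origin: centre of its underside.
- toy_wagon: Bystander: green toy truck with yellow cab, 90 x 56 mm, 68 mm high. Origin: centre of its underside.
Mind the look-alikes: they are no part of the job. Leave any purple look-alike of the carton_a alone.

How it is judged:
By the outcome, as a careful person would: the job done as asked, in the order asked, and still so for the second after the job is handed in, with the robot touching nothing.
It also fails if it takes over 70 s, if anything falls off the work surface, if the arm or the gripper's body presses on something with over 40 N, if the wrist force passes 120 N, or if a joint passes its speed limit or range.

ROBOT

A 7-joint arm with a two-finger parallel gripper is mounted at the origin on the work surface. World frame = base frame: x ahead of the robot, y to its left, z up, the work surface at z = 0. Lengths are in m, angles in rad, forces in N, time in s.
With the tool pointing down it reaches from about 0.4 to 0.875 m from the base axis. Payload 19.3 kg.
Tool frame: the origin (TCP) lies on the centre line of the jaws, within the pads' length; the fingertips stand 14 mm ahead of it and the grasp point (between the pads) lies 5 mm behind it; z points along the fingers, y is the line along which they close (so a half turn about z gives the same grasp; the last joint's range is limited). The gripper opens to 85 mm and grips with 20 to 120 N. Pads are 22 mm wide; open, the fingers measure 114 mm over their backs; the gripper's body (76 mm by 85 mm) begins 54 mm behind the grasp point. The pads swing forward as they close: fully open they stand 13 mm farther back than shut.
Start: joints at [1.193, 0.521, -0.036, 1.599, 0.021, 1.021, -0.113], TCP at [0.189, -0.596, 0.245] pointing down, gripper open.
Joint ranges: [-2.91, 2.91], [-0.3, 2.13], [-1.5, 1.42], [0.17, 2.43], [-1.26, 4.41], [0.16, 1.93], [-2.52, 2.52]. Speed limits (rad/s): [1.89, 1.89, 2.39, 2.39, 3.01, 3.01, 3.01].

INTERFACE

Orientations are given as [roll, pitch, yaw] about the fixed x, y, z axes, in that order (R = Rz(yaw) Ry(pitch) Rx(roll)).
In Python, from workcell import bot, grab_frame, regions_of gives the robot as it stands. The module is installed in compiled form; this text tells all that it offers.
- The arm moves only by the tool play_rows, never from a script. Its argument "plan" is a list of rows, each a list of 3 entries, a list of its own where there are three numbers: the shift along the tool's x, y, z in units of 2.5 cm (1.0 is 2.5 cm), then the turn, a rotation vector about the tool's x, y, z in units of 0.15 rad (1.0 is 0.15 rad), then the closure, from -1 (fully open) to 1 (shut). In form: [[[tx, ty, tz], [rx, ry, rz], jaw], ...]. A call has 1 to 20 rows; each row shifts and turns the commanded pose from where the row before left it, along the tool's axes as they then stand; what a row does not reach is not made up. A row lasts 1/8 s, in which the tool goes at most 62.5 mm and 10.7 degrees, less where a joint would pass 70% of its speed; a pose out of reach is approached as far as the arm can. A call with a number of a shift or a turn outside -1 to 1 is refused whole. A call with a gripper value outside its range is refused whole. The fingers move at their own pace and stop on an object; "newtons" is the grip in N (left out, the last holds). Time passes only in rows, so rows that do not move let the fingers close. It gives the time, the measured TCP pose, the force, the opening and the grip force at its end, in the units of the state.
- bot.observe(): the state, without advancing time (a new reading comes with each control period).
- grab_frame(name): name is "scene" or "side" or "wrist"; returns a dict with "pixels" (384x512x3 uint8, red, green, blue), "depth" (384x512 float32, m along the optical axis (not along the pixel's ray), 0 where there is no reading), "camera_matrix" (3x3 intrinsics, pixels), "R" (3x3) and "t" (3): a world point X has camera coordinates R X + t. Camera axes: x right, y down, z forward; pixel columns grow to the right and rows downward; lengths in m; the calibration is good to about 2 mm. A picture is of the moment at which its call begins.
- bot.job_done(): hands the job in; it is judged then, once.
Trained networks look in the newest picture that a camera, given by its name, has taken for a name from the list of things; names that differ only in an ending like _2 or _b are one class to them, and where a whole thing is asked for, a point or a joint stands for the part that bears it (a point fixed in the world has none). Each returns a list of dicts, best first, with "p" (0 to 1); they miss things now and then, are a little off and sometimes report something else, mostly with a low value. They report only what shows in the picture. A call takes as long as a camera call. They do not tell look-alikes from the thing itself.
- regions_of(thing, camera): "mask" (384x512 bool, what is visible of it) and "box" ([left, top, right, bottom] in pixels, round what is visible of it).
The state is a dict: "clock": time; "qpos": joint angles; "qd": joint speeds; "joint_efforts": joint torques, N m; "position": TCP position; "tool_rot": TCP orientation; "force": force on the tool from outside, world axes, zero at the start; "moment": the same for the moment, N m; "grip_width": finger opening in m; "finger_force": force on a finger pad.
Only numpy, scipy, OpenCV 4.12 (cv2) and the standard library are available. Lean on these libraries where they do the work, as an engineer would, in place of code of your own. Each camera call takes 0.05 s, during which the arm holds its last target. There are 200 camera calls.

## Working session

There is one attempt and no reset: what is moved stays moved. The work goes in short steps, Python scripts to look and compute and a tool call to move; the robot and the scene stay as the last step left them, time stands still between calls to the robot, and variables do not carry over. Pictures are saved under pics/ and viewed, at most 10 in all, crops included, and the job is handed in when it is done.

Besides the shell and the picture viewer there is one more tool, called after "Emit:" in YAML: its name, and indented under it one key for each argument. play_rows: Moves the arm, as the interface text tells. Its arguments: {"type":"object","properties":{"plan":{"type":"array"},"newtons":{"type":"number"}},"required":["plan"]}

```bash
mkdir -p pics
cat > h.py <<'E'
import numpy as np, cv2
from workcell import bot, grab_frame, regions_of
def pts(f,mask=None):
    d=f["depth"]; K=f["camera_matrix"]; v,u=np.nonzero((d>0) if mask is None else (mask&(d>0)))
    z=d[v,u]; c=np.stack([(u-K[0,2])/K[0,0]*z,(v-K[1,2])/K[1,1]*z,z],1)
    return (c-f["t"])@f["R"]
def save(f,n): cv2.imwrite("pics/"+n,cv2.cvtColor(f["pixels"],cv2.COLOR_RGB2BGR))
E
python3 - <<'E'
from h import *
s=bot.observe(); print({k:np.round(s[k],3).tolist() for k in s})
ims=[]
for cam in ("scene","side"):
    f=grab_frame(cam); ims.append(f["pixels"])
    print(cam,"campos",np.round(-f["R"].T@f["t"],2))
    for th in ["carton_a","red_tray","yellow_tray","tape_roll","toy_boat","toy_house","mug","parts_jar","toy_wagon"]:
        for r in regions_of(th,cam)[:5]:
            if r["p"]<.3: continue
            p=pts(f,r["mask"]); 
            if len(p)<10: continue
            zt=np.percentile(p[:,2],97); t=p[p[:,2]>zt-.008]
            (c,wh,a)=cv2.minAreaRect(t[:,:2].astype(np.float32))
            print(th,round(r["p"],2),np.round(r["box"]).tolist(),"top z",round(zt,3),"c",np.round(c,3),"wh",np.round(wh,3),"ang",round(a,1))
    save(f,cam+"0.png")
E
```

```text
{'clock': 0.0, 'qpos': [1.193, 0.522, -0.036, 1.6, 0.021, 1.021, -0.113], 'qd': [0.0, 0.001, 0.0, 0.0, 0.001, 0.001, 0.001], 'joint_efforts': [0.001, -92.71, 1.981, -36.993, 0.018, 0.008, 0.0], 'position': [0.189, -0.595, 0.245], 'tool_rot': [-3.14, 0.0, 0.308], 'force': [0.128, -0.471, 0.575], 'moment': [-0.022, 0.032, 0.008], 'finger_force': 0.0, 'grip_width': 0.085}
scene campos [ 1.09 -0.42  0.88]
carton_a 0.82 [256.0, 186.0, 291.0, 233.0] top z 0.083 c [0.613 0.022] wh [0.062 0.103] ang 83.9
carton_a 0.8 [266.0, 121.0, 298.0, 162.0] top z 0.083 c [0.399 0.232] wh [0.063 0.105] ang 86.3
carton_a 0.8 [288.0, 83.0, 313.0, 110.0] top z 0.083 c [0.253 0.475] wh [0.066 0.107] ang 85.5
red_tray 0.94 [295.0, 139.0, 373.0, 206.0] top z 0.052 c [0.612 0.279] wh [0.194 0.196] ang 11.5
yellow_tray 0.65 [146.0, 222.0, 249.0, 317.0] top z 0.052 c [ 0.624 -0.253] wh [0.195 0.193] ang 7.2
tape_roll 0.69 [219.0, 161.0, 238.0, 186.0] top z 0.047 c [0.401 0.009] wh [0.068 0.069] ang 76.3
toy_boat 0.88 [302.0, 231.0, 340.0, 262.0] top z 0.063 c [0.775 0.041] wh [0.016 0.013] ang 81.2
toy_house 0.62
[... 1068 characters left out ...]
078 0.08 ] ang 1.1
tape_roll 0.67 [272.0, 193.0, 298.0, 224.0] top z 0.047 c [0.401 0.013] wh [0.067 0.07 ] ang 29.5
toy_boat 0.74 [166.0, 157.0, 198.0, 192.0] top z 0.061 c [0.775 0.044] wh [0.014 0.016] ang 39.9
toy_boat 0.32 [230.0, 105.0, 305.0, 160.0] top z 0.052 c [ 0.626 -0.252] wh [0.194 0.201] ang 7.7
toy_house 0.74 [172.0, 288.0, 214.0, 335.0] top z 0.094 c [0.431 0.431] wh [0.028 0.092] ang 13.4
mug 0.67 [312.0, 93.0, 345.0, 128.0] top z 0.09 c [ 0.485 -0.448] wh [0.076 0.082] ang 26.6
parts_jar 0.93 [199.0, 125.0, 221.0, 154.0] top z 0.084 c [ 0.773 -0.096] wh [0.058 0.062] ang 34.8
toy_wagon 0.98 [346.0, 122.0, 374.0, 147.0] top z 0.069 c [ 0.327 -0.422] wh [0.031 0.044] ang 2.7
```

```bash
python3 -c "
import cv2,numpy as np
a=cv2.imread('pics/scene0.png');b=cv2.imread('pics/side0.png')
cv2.imwrite('pics/m.png',cv2.resize(a[60:340,50:400],None,fx=2.1,fy=2.1,interpolation=cv2.INTER_CUBIC));cv2.imwrite('pics/n.png',cv2.resize(b[80:384,100:400],None,fx=1.9,fy=1.9,interpolation=cv2.INTER_CUBIC))"
```

```text
(no output)
```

View pics/m.png

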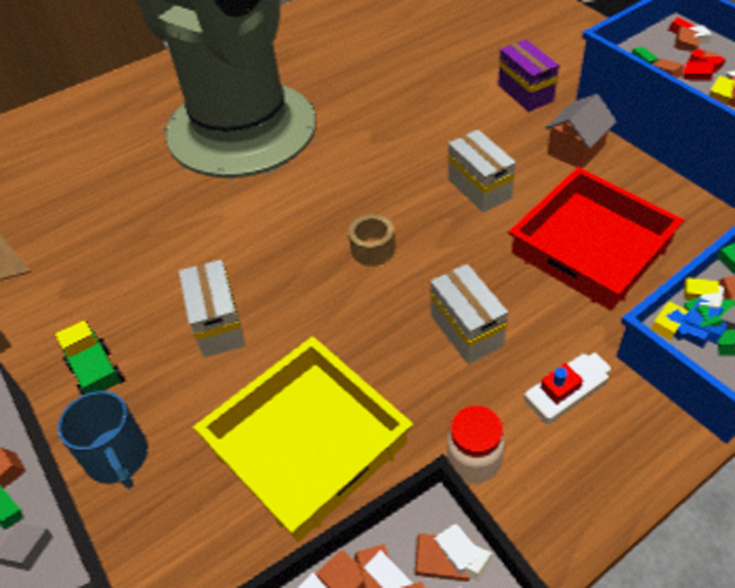

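View pics/n.png

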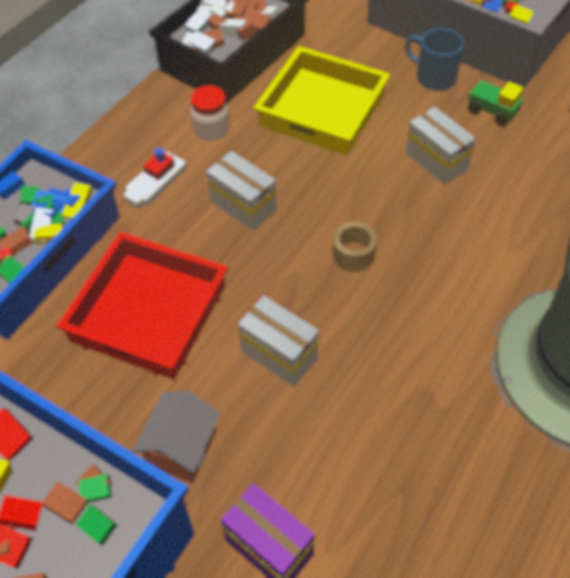

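The scene shows three white cartons at A (0.613, 0.023), B (0.400, 0.232) and C (0.382, -0.249), plus the purple look-alike at (0.25, 0.48), which I'll leave alone. Both trays are empty and the routes are clear. I'll start above carton C.

Emit:
play_rows:
  plan:
    - [[0.963,-0.904,0.15],[0,0,0],-1]
    - [[0.963,-0.904,0.15],[0,0,0],-1]
    - [[0.963,-0.904,0.15],[0,0,0],-1]
    - [[0.963,-0.904,0.15],[0,0,0],-1]
    - [[0.963,-0.904,0.15],[0,0,0],-1]
    - [[0.963,-0.904,0.15],[0,0,0],-1]
    - [[0.963,-0.904,0.15],[0,0,0],-1]
    - [[0.963,-0.904,0.15],[0,0,0],-1]
    - [[0.963,-0.904,0.15],[0,0,0],-1]
    - [[0.963,-0.904,0.15],[0,0,0],-1]
    - [[0.963,-0.904,0.15],[0,0,0],-1]
    - [[0.963,-0.904,0.15],[0,0,0],-1]
    - [[0,0,0],[0,0,0.816],-1]
    - [[0,0,0],[0,0,0.816],-1]
    - [[0,0,0],[0,0,0.816],-1]
    - [[0,0,0],[0,0,0.816],-1]
    - [[0,0,0],[0,0,0.816],-1]
    - [[0,0,0],[0,0,0],-1]
  newtons: 50

```text
clock: 3.25
position: [0.3826, -0.2496, 0.2004]
tool_rot: [3.141, -0.0, -0.303]
force: [-0.1, 0.4, -0.9]
grip_width: 0.0853
finger_force: 0.0
```

```bash
cat >> h.py <<'E'
def go(x,y,z,yaw):
    s=bot.observe(); p=s["position"]; q=s["tool_rot"][2]
    d=np.array([x,y,z])-p; c,si=np.cos(q),np.sin(q)
    dz=(q-yaw+np.pi)%(2*np.pi)-np.pi
    print("tool shift units",np.round([(d[0]*c+d[1]*si)/.025,(d[0]*si-d[1]*c)/.025,-d[2]/.025],2),"turn z units",round(dz/.15,2))
def wrist(n=None):
    f=grab_frame("wrist"); 
    if n: save(f,n)
    for r in regions_of("carton_a","wrist")[:3]:
        p=pts(f,r["mask"]); t=p[(p[:,2]>.07)&(p[:,2]<.095)]
        if len(t)<30: continue
        c,wh,a=cv2.minAreaRect(t[:,:2].astype(np.float32)); print(round(r["p"],2),"z",round(float(np.median(t[:,2])),3),np.round(c,4),np.round(wh,3),round(a,1),len(t))
E
python3 -c "
from h import *
wrist('w1.png')"
```

```text
0.57 z 0.08 [ 0.381 -0.253] [0.06  0.101] 71.4 8768
```

Emit:
play_rows:
  plan:
    - [[0,0.15,0.9],[0,0,0.15],-1]
    - [[0,0,0.9],[0,0,0],-1]
    - [[0,0,0.9],[0,0,0],-1]
    - [[0,0,0.9],[0,0,0],-1]
    - [[0,0,0.8],[0,0,0],-1]
    - [[0,0,0.7],[0,0,0],-1]
    - [[0,0,0.6],[0,0,0],-1]
    - [[0,0,0.3],[0,0,0],-1]
    - [[0,0,0],[0,0,0],1]
    - [[0,0,0],[0,0,0],1]
    - [[0,0,0],[0,0,0],1]
    - [[0,0,0],[0,0,0],1]
    - [[0,0,0],[0,0,0],1]
    - [[0,0,-0.4],[0,0,0],1]
    - [[0,0,-0.6],[0,0,0],1]
    - [[0,0,-0.6],[0,0,0],1]
    - [[0,0,-0.4],[0,0,0],1]
    - [[0,0,0],[0,0,0],1]
    - [[0,0,0],[0,0,0],1]
    - [[0,0,0],[0,0,0],1]
  newtons: 50

```text
clock: 5.85
position: [0.3811, -0.2531, 0.0999]
tool_rot: [-3.141, 0.001, -0.327]
force: [0.3, 0.9, -2.4]
grip_width: 0.0593
finger_force: 54.1
```

```bash
cat >> h.py <<'E'
def weigh(n=6):
    F=[]
    for i in range(n): grab_frame("wrist"); F.append(bot.observe()["force"][2])
    print("Fz",np.round(F,2),np.mean(F),bot.observe()["clock"])
E
python3 -c "
from h import *
weigh()"
```

```text
Fz [-1.67 -1.35 -1.73 -1.41 -1.24 -1.68] -1.5128130571476344 6.15
```

Emit:
play_rows:
  plan:
    - [[0,0,0.6],[0,0,0],1]
    - [[0,0,0.6],[0,0,0],1]
    - [[0,0,0.4],[0,0,0],1]
    - [[0,0,0.2],[0,0,0],1]
    - [[0,0,0.14],[0,0,0],1]
    - [[0,0,0.05],[0,0,0],1]
    - [[0,0,0],[0,0,0],1]
    - [[0,0,0],[0,0,0],-1]
    - [[0,0,0],[0,0,0],-1]
    - [[0,0,0],[0,0,0],-1]
    - [[0,0,-0.5],[0,0,0],-1]
    - [[0,0,-1],[0,0,0],-1]
    - [[0,0,-1],[0,0,0],-1]
    - [[0,0,-1],[0,0,0],-1]
    - [[0,0,-1],[0,0,0],-1]
    - [[0.375,-0.96,-1],[0,0,0],-1]
    - [[0.375,-0.96,-0.5],[0,0,0],-1]
    - [[0.375,-0.96,0],[0,0,0],-1]
    - [[0.375,-0.96,0],[0,0,0],-1]
    - [[0.375,-0.96,0],[0,0,0],-1]

```text
clock: 8.65
position: [0.4646, -0.154, 0.2015]
tool_rot: [-3.142, -0.001, -0.327]
force: [0.4, -0.4, 0.3]
grip_width: 0.0858
finger_force: 0.0
```

Emit:
play_rows:
  plan:
    - [[0.375,-0.96,0],[0,0,0],-1]
    - [[0.375,-0.96,0],[0,0,0],-1]
    - [[0.375,-0.96,0],[0,0,0],-1]
    - [[0.375,-0.96,0],[0,0,0],-1]
    - [[0.375,-0.96,0],[0,0,0],-1]
    - [[0.375,-0.96,0],[0,0,0],-1]
    - [[0.375,-0.96,0],[0,0,0],-1]
    - [[0.375,-0.96,0],[0,0,0],-1]
    - [[0.375,-0.96,0],[0,0,0],-1]
    - [[0,0,0],[0,0,-0.75],-1]
    - [[0,0,0],[0,0,-0.75],-1]
    - [[0,0,0],[0,0,0],-1]

```text
clock: 10.15
position: [0.6134, 0.0227, 0.2013]
tool_rot: [-3.141, -0.0, -0.102]
force: [-0.4, 0.1, -0.1]
grip_width: 0.0852
finger_force: 0.0
```

```bash
python3 -c "
from h import *
wrist(); weigh(2)"
```

```text
Fz [-0.29 -0.82] -0.5555660630649374 10.35
```

```bash
cat >> h.py <<'E'
def top(x,y,r=.08):
    f=grab_frame("wrist"); p=pts(f); t=p[(p[:,2]>.074)&(p[:,2]<.088)&(np.hypot(p[:,0]-x,p[:,1]-y)<r)]
    c,wh,a=cv2.minAreaRect(t[:,:2].astype(np.float32)); print(np.round(c,4),np.round(wh,3),round(a,1),len(t))
E
python3 -c "
from h import *
top(.613,.022)"
```

```text
[0.6139 0.0211] [0.06  0.101] 82.6 8729
```

Emit:
play_rows:
  plan:
    - [[0.03,0.06,0.9],[0,0,0.18],-1]
    - [[0,0,0.95],[0,0,0],-1]
    - [[0,0,0.9],[0,0,0],-1]
    - [[0,0,0.9],[0,0,0],-1]
    - [[0,0,0.8],[0,0,0],-1]
    - [[0,0,0.7],[0,0,0],-1]
    - [[0,0,0.6],[0,0,0],-1]
    - [[0,0,0.3],[0,0,0],-1]
    - [[0,0,0],[0,0,0],1]
    - [[0,0,0],[0,0,0],1]
    - [[0,0,0],[0,0,0],1]
    - [[0,0,0],[0,0,0],1]
    - [[0,0,0],[0,0,0],1]
    - [[0,0,-0.4],[0,0,0],1]
    - [[0,0,-0.6],[0,0,0],1]
    - [[0,0,-0.6],[0,0,0],1]
    - [[0,0,-0.4],[0,0,0],1]
    - [[0,0,0],[0,0,0],1]
    - [[0,0,0],[0,0,0],1]
    - [[0,0,0],[0,0,0],1]
  newtons: 50

```text
clock: 12.9
position: [0.6138, 0.0213, 0.0988]
tool_rot: [3.141, 0.001, -0.129]
force: [0.8, -0.5, -4.1]
grip_width: 0.0595
finger_force: 55.2
```

```bash
python3 -c "
from h import *
weigh(5)
go(.612,.281,.2,-.129)"
```

```text
Fz [-4.24 -4.42 -4.89 -3.86 -4.15] -4.311580650934674 13.15
tool shift units [ -1.42 -10.29  -4.04] turn z units 0.0
```

Emit:
play_rows:
  plan:
    - [[0,0,0.6],[0,0,0],1]
    - [[0,0,0.6],[0,0,0],1]
    - [[0,0,0.4],[0,0,0],1]
    - [[0,0,0.2],[0,0,0],1]
    - [[0,0,0.14],[0,0,0],1]
    - [[0,0,0.06],[0,0,0],1]
    - [[0,0,0],[0,0,0],1]
    - [[0,0,0],[0,0,0],-1]
    - [[0,0,0],[0,0,0],-1]
    - [[0,0,0],[0,0,0],-1]
    - [[0,0,-0.5],[0,0,0],-1]
    - [[0,0,-1],[0,0,0],-1]
    - [[0,0,-1],[0,0,0],-1]
    - [[0,0,-1],[0,0,0],-1]
    - [[0,0,-1],[0,0,0],-1]
    - [[-0.96,-0.73,-1],[0,0,0],-1]
    - [[-0.96,-0.73,-0.5],[0,0,0],-1]
    - [[-0.96,-0.73,0],[0,0,0],-1]
    - [[-0.96,-0.73,0],[0,0,0],-1]
    - [[-0.96,-0.73,0],[0,0,0],-1]

```text
clock: 15.65
position: [0.5062, 0.1279, 0.2003]
tool_rot: [-3.141, -0.001, -0.129]
force: [0.1, 0.7, -0.0]
grip_width: 0.0858
finger_force: 0.0
```

Emit:
play_rows:
  plan:
    - [[-0.96,-0.73,0],[0,0,0],-1]
    - [[-0.96,-0.73,0],[0,0,0],-1]
    - [[-0.96,-0.73,0],[0,0,0],-1]
    - [[-0.96,-0.73,0],[0,0,0],-1]
    - [[-0.96,-0.73,0],[0,0,0],-1]
    - [[0,0,0],[0,0,-0.43],-1]
    - [[0,0,0],[0,0,0],-1]

```text
clock: 16.52
position: [0.3996, 0.2332, 0.2]
tool_rot: [-3.141, -0.001, -0.064]
force: [0.2, 0.3, 0.6]
grip_width: 0.0854
finger_force: 0.0
```

```bash
python3 -c "
from h import *
top(.40,.232); print(bot.observe()['qpos'])"
```

```text
[0.3993 0.231 ] [0.06  0.101] 85.9 8779
[-0.48993867  0.33538113 -0.20479734  2.05273611  0.09744557  0.76158697
 -2.39083781]
```

Emit:
play_rows:
  plan:
    - [[0,0.09,0.9],[0,0,0.05],-1]
    - [[0,0,0.9],[0,0,0],-1]
    - [[0,0,0.9],[0,0,0],-1]
    - [[0,0,0.9],[0,0,0],-1]
    - [[0,0,0.8],[0,0,0],-1]
    - [[0,0,0.7],[0,0,0],-1]
    - [[0,0,0.6],[0,0,0],-1]
    - [[0,0,0.3],[0,0,0],-1]
    - [[0,0,0],[0,0,0],1]
    - [[0,0,0],[0,0,0],1]
    - [[0,0,0],[0,0,0],1]
    - [[0,0,0],[0,0,0],1]
    - [[0,0,0],[0,0,0],1]
    - [[0,0,-0.4],[0,0,0],1]
    - [[0,0,-0.6],[0,0,0],1]
    - [[0,0,-0.6],[0,0,0],1]
    - [[0,0,-0.4],[0,0,0],1]
    - [[0,0,0],[0,0,0],1]
    - [[0,0,0],[0,0,0],1]
    - [[0,0,0],[0,0,0],1]
  newtons: 70

```text
clock: 19.08
position: [0.3992, 0.2307, 0.0989]
tool_rot: [3.141, 0.001, -0.072]
force: [0.4, 0.5, -7.4]
grip_width: 0.0594
finger_force: 78.2
```

```bash
python3 -c "
from h import *
weigh(4)
go(.612,.280,.16,.2)"
```

```text
Fz [-7.16 -6.68 -7.26 -7.45] -7.138631530803196 19.275
tool shift units [ 8.35 -2.57 -2.44] turn z units -1.81
```

Emit:
play_rows:
  plan:
    - [[0,0,-0.8],[0,0,0],1]
    - [[0,0,-0.9],[0,0,0],1]
    - [[0.5,-0.157,-0.74],[0,0,0],1]
    - [[0.835,-0.26,0],[0,0,0],1]
    - [[0.835,-0.26,0],[0,0,0],1]
    - [[0.835,-0.26,0],[0,0,0],1]
    - [[0.835,-0.26,0],[0,0,0],1]
    - [[0.835,-0.26,0],[0,0,0],1]
    - [[0.835,-0.26,0],[0,0,0],1]
    - [[0.835,-0.26,0],[0,0,0],1]
    - [[0.835,-0.26,0],[0,0,0],1]
    - [[0.835,-0.26,0],[0,0,0],1]
    - [[0.335,-0.1,0],[0,0,0],1]
    - [[0,0,0],[0,0,-0.6],1]
    - [[0,0,0],[0,0,-0.6],1]
    - [[0,0,0],[0,0,-0.6],1]
    - [[0,0,0],[0,0,0],1]

```text
clock: 21.4
position: [0.6118, 0.2805, 0.16]
tool_rot: [-3.142, 0.001, 0.198]
force: [0.2, -0.7, -7.4]
grip_width: 0.0593
finger_force: 79.1
```

Emit:
play_rows:
  plan:
    - [[0,0,0.7],[0,0,0],1]
    - [[0,0,0.8],[0,0,0],1]
    - [[0,0,0.8],[0,0,0],1]
    - [[0,0,0.7],[0,0,0],1]
    - [[0,0,0.5],[0,0,0],1]
    - [[0,0,0.3],[0,0,0],1]
    - [[0,0,0.2],[0,0,0],1]
    - [[0,0,0.12],[0,0,0],1]
    - [[0,0,0.08],[0,0,0],1]
    - [[0,0,0.04],[0,0,0],1]
    - [[0,0,0],[0,0,0],1]
    - [[0,0,0],[0,0,0],1]

```text
clock: 22.9
position: [0.6124, 0.2808, 0.055]
tool_rot: [-3.141, -0.001, 0.198]
force: [-5.3, -1.8, 5.9]
grip_width: 0.0592
finger_force: 80.5
```

Emit:
play_rows:
  plan:
    - [[0,0,0],[0,0,0],-1]
    - [[0,0,0],[0,0,0],-1]
    - [[0,0,0],[0,0,0],-1]
    - [[0,0,-0.5],[0,0,0],-1]
    - [[0,0,-1],[0,0,0],-1]
    - [[0,0,-1],[0,0,0],-1]
    - [[0,0,-1],[0,0,0],-1]
    - [[0,0,-1],[0,0,0],-1]
    - [[0,0,-1],[0,0,0],-1]
    - [[0,0,-0.3],[0,0,0],-1]
    - [[-0.66,0.955,0],[0,0,0],-1]
    - [[-0.66,0.955,0],[0,0,0],-1]
    - [[-0.66,0.955,0],[0,0,0],-1]
    - [[-0.66,0.955,0],[0,0,0],-1]
    - [[-0.66,0.955,0],[0,0,0],-1]
    - [[-0.66,0.955,0],[0,0,0],-1]
    - [[-0.66,0.955,0],[0,0,0],-1]
    - [[-0.66,0.955,0],[0,0,0],-1]
    - [[-0.66,0.955,0],[0,0,0],-1]
    - [[-0.66,0.955,0],[0,0,0],-1]

```text
clock: 25.4
position: [0.4969, 0.0132, 0.1991]
tool_rot: [-3.142, 0.0, 0.198]
force: [-0.4, -1.0, 0.7]
grip_width: 0.0857
finger_force: 0.0
```

Emit:
play_rows:
  plan:
    - [[-0.66,0.955,0],[0,0,0],-1]
    - [[-0.66,0.955,0],[0,0,0],-1]
    - [[-0.66,0.955,0],[0,0,0],-1]
    - [[-0.66,0.955,0],[0,0,0],-1]
    - [[-0.66,0.955,0],[0,0,0],-1]
    - [[-0.66,0.955,0],[0,0,0],-1]
    - [[-0.66,0.955,0],[0,0,0],-1]
    - [[-0.66,0.955,0],[0,0,0],-1]
    - [[-0.66,0.955,0],[0,0,0],-1]
    - [[-0.66,0.955,0],[0,0,0],-1]
    - [[0,0,0],[0,0,0.875],-1]
    - [[0,0,0],[0,0,0.875],-1]
    - [[0,0,0],[0,0,0.875],-1]
    - [[0,0,0],[0,0,0.875],-1]
    - [[0,0,0],[0,0,0],-1]

```text
clock: 27.28
position: [0.3827, -0.2523, 0.1992]
tool_rot: [3.142, 0.0, -0.326]
force: [0.4, 0.3, 0.0]
grip_width: 0.0855
finger_force: 0.0
```

```bash
python3 -c "
from h import *
top(.381,-.253); go(.381,-.253,.05,-.327)"
```

```text
[ 0.3804 -0.2539] [0.06  0.101] 71.3 8810
tool shift units [-0.06  0.05  5.97] turn z units 0.02
```

Carton C is still where I put it back. I'll pick it up and carry it to the yellow tray.

Emit:
play_rows:
  plan:
    - [[-0.06,0.07,0.9],[0,0,0],-1]
    - [[0,0,0.9],[0,0,0],-1]
    - [[0,0,0.9],[0,0,0],-1]
    - [[0,0,0.9],[0,0,0],-1]
    - [[0,0,0.8],[0,0,0],-1]
    - [[0,0,0.67],[0,0,0],-1]
    - [[0,0,0.6],[0,0,0],-1]
    - [[0,0,0.3],[0,0,0],-1]
    - [[0,0,0],[0,0,0],1]
    - [[0,0,0],[0,0,0],1]
    - [[0,0,0],[0,0,0],1]
    - [[0,0,0],[0,0,0],1]
    - [[0,0,0],[0,0,0],1]
    - [[0,0,-0.4],[0,0,0],1]
    - [[0,0,-0.8],[0,0,0],1]
    - [[0,0,-0.9],[0,0,0],1]
    - [[0,0,-0.9],[0,0,0],1]
    - [[0,0,-0.9],[0,0,0],1]
    - [[0,0,-0.5],[0,0,0],1]
    - [[0,0,0],[0,0,0],1]
  newtons: 50

```text
clock: 29.82
position: [0.3811, -0.2538, 0.1607]
tool_rot: [3.141, -0.001, -0.327]
force: [-0.4, -0.5, -1.1]
grip_width: 0.0592
finger_force: 54.1
```

```bash
python3 -c "
from h import *
go(.625,-.252,.16,.126)"
```

```text
tool shift units [ 9.22 -3.2   0.03] turn z units -3.02
```

Emit:
play_rows:
  plan:
    - [[0.5,-0.17,0],[0,0,0],1]
    - [[0.92,-0.32,0],[0,0,0],1]
    - [[0.92,-0.32,0],[0,0,0],1]
    - [[0.92,-0.32,0],[0,0,0],1]
    - [[0.92,-0.32,0],[0,0,0],1]
    - [[0.92,-0.32,0],[0,0,0],1]
    - [[0.92,-0.32,0],[0,0,0],1]
    - [[0.92,-0.32,0],[0,0,0],1]
    - [[0.92,-0.32,0],[0,0,0],1]
    - [[0.92,-0.32,0],[0,0,0],1]
    - [[0.44,-0.15,0],[0,0,0],1]
    - [[0,0,0],[0,0,-0.75],1]
    - [[0,0,0],[0,0,-0.75],1]
    - [[0,0,0],[0,0,-0.75],1]
    - [[0,0,0],[0,0,-0.75],1]
    - [[0,0,0],[0,0,0],1]

```text
clock: 31.82
position: [0.6245, -0.2519, 0.1594]
tool_rot: [-3.141, 0.001, 0.122]
force: [1.4, 0.7, -1.2]
grip_width: 0.0593
finger_force: 54.2
```

Emit:
play_rows:
  plan:
    - [[0,0,0.7],[0,0,0],1]
    - [[0,0,0.8],[0,0,0],1]
    - [[0,0,0.8],[0,0,0],1]
    - [[0,0,0.7],[0,0,0],1]
    - [[0,0,0.5],[0,0,0],1]
    - [[0,0,0.3],[0,0,0],1]
    - [[0,0,0.2],[0,0,0],1]
    - [[0,0,0.12],[0,0,0],1]
    - [[0,0,0.08],[0,0,0],1]
    - [[0,0,0],[0,0,0],1]
    - [[0,0,0],[0,0,0],1]

```text
clock: 33.2
position: [0.625, -0.252, 0.0555]
tool_rot: [3.141, -0.001, 0.123]
force: [-1.5, 0.3, 4.9]
grip_width: 0.0597
finger_force: 54.6
```

It's in contact with the tray floor (+4.9 N). I'll release and retreat.

Emit:
play_rows:
  plan:
    - [[0,0,0],[0,0,0],-1]
    - [[0,0,0],[0,0,0],-1]
    - [[0,0,0],[0,0,0],-1]
    - [[0,0,-0.5],[0,0,0],-1]
    - [[0,0,-1],[0,0,0],-1]
    - [[0,0,-1],[0,0,0],-1]
    - [[0,0,-1],[0,0,0],-1]
    - [[0,0,-1],[0,0,0],-1]
    - [[0,0,-1],[0,0,0],-1]
    - [[-0.9,0,-1],[0,0,0],-1]
    - [[-0.9,0,-0.5],[0,0,0],-1]
    - [[-0.9,0,0],[0,0,0],-1]
    - [[-0.9,0,0],[0,0,0],-1]
    - [[-0.9,0,0],[0,0,0],-1]
    - [[-0.9,0,0],[0,0,0],-1]
    - [[0,0,0],[0,0,0],-1]

```text
clock: 35.2
position: [0.4898, -0.2691, 0.2312]
tool_rot: [3.141, -0.0, 0.122]
force: [0.5, -1.1, -0.0]
grip_width: 0.0854
finger_force: 0.0
```

```bash
python3 -c "
from h import *
for cam in ('scene','side'):
    f=grab_frame(cam); save(f,cam+'1.png'); P=pts(f)
    for x,y in ((.614,.021),(.612,.281),(.625,-.252)):
        t=P[(abs(P[:,0]-x)<.08)&(abs(P[:,1]-y)<.08)&(P[:,2]>.07)&(P[:,2]<.1)]
        c,wh,a=cv2.minAreaRect(t[:,:2].astype(np.float32)); print(cam,np.round(c,3),np.round(wh,3),round(a,1),'z',np.round(np.median(t[:,2]),3))
f=cv2.imread('pics/scene1.png'); cv2.imwrite('pics/o.png',cv2.resize(f[60:340,50:400],None,fx=2.1,fy=2.1))
"
```

```text
scene [0.614 0.021] [0.062 0.103] 82.2 z 0.08
scene [0.612 0.28 ] [0.1   0.064] 11.2 z 0.085
scene [ 0.625 -0.252] [0.102 0.061] 6.9 z 0.085
side [0.616 0.024] [0.066 0.104] 82.9 z 0.08
side [0.613 0.283] [0.104 0.065] 10.7 z 0.085
side [ 0.626 -0.248] [0.105 0.068] 4.4 z 0.084
```

View pics/o.png

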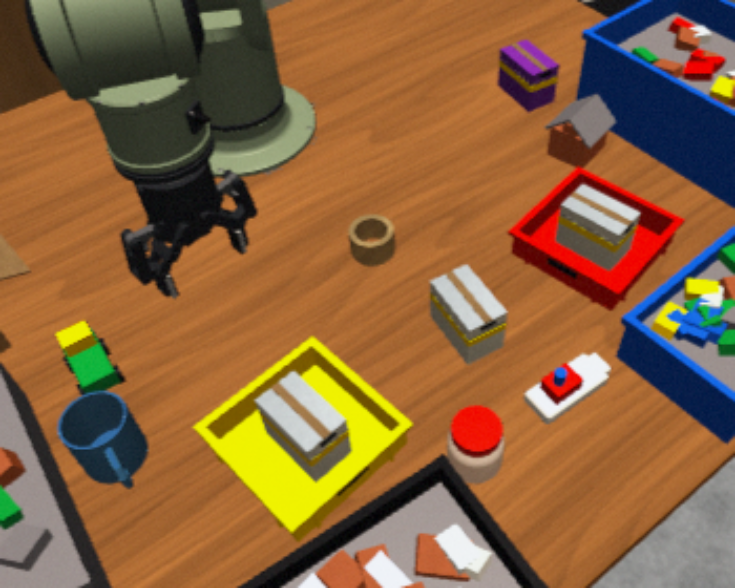

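The picture shows both cartons upright in the middle of their trays: red at pixel (598, 225), yellow at (303, 425). The half-full carton is back at its start at (468, 312), and nothing else has moved.

```bash
python3 -c "
from workcell import bot
print(bot.job_done())"
```

```text
the job is handed in; nothing more can be done
None
```

The job is done and handed in at about 35 s: the full carton (about 0.73 kg measured) stands in the red tray, the nearly empty one (about 0.15 kg) stands in the yellow tray, and the half-full one (about 0.43 kg) is back where it started.

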